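Dial the code on the float box and release its lid

ROBOT

A 7-joint arm with a two-finger parallel gripper is mounted at the origin on a cart in front of the work surface, level with it; the furniture and walls round the work are solid. World frame = base frame: x ahead of the robot, y to its left, z up, the work surface at z = 0. Lengths are in m, angles in rad, forces in N, time in s.
With the tool pointing down it reaches from about 0.425 to 0.925 m from the base axis. Payload 6.8 kg.
Tool frame: the origin (TCP) lies midway between the tips of the shut fingers; the grasp point (between the pads) lies 19 mm behind it; z points along the fingers, y is the line along which they close (so a half turn about z gives the same grasp; the last joint's range is limited). The gripper opens to 85 mm and grips with 20 to 120 N. Pads are 22 mm wide; open, the fingers measure 114 mm over their backs; the gripper's body (76 mm by 85 mm) begins 54 mm behind the grasp point. The pads swing forward as they close: fully open they stand 13 mm farther back than shut.
Start: joints at [1.111, 0.477, 0.022, 1.555, -0.011, 1.109, -0.083], TCP at [0.233, -0.634, 0.231] pointing down, gripper open.
Joint ranges: [-2.96, 2.96], [-0.34, 2.1], [-1.41, 1.46], [0.24, 2.44], [-1.37, 4.51], [0.17, 1.92], [-2.96, 2.96]. Speed limits (rad/s): [2.39, 2.39, 3.14, 3.14, 3.14, 3.14, 3.14].

INTERFACE

Orientations are given as a unit quaternion [w, x, y, z].
In Python, from station import bot gives the robot as it stands.
- The arm moves only by the tool jog_arm, never from a script. Its argument "rows" is a list of rows, each an object of numbers: "fingers": the finger opening in mm, from 0 to 85.4; "x", "y", "z": the shift along the tool's x, y, z in mm; "ax", "ay", "az": the turn, a rotation vector about the tool's x, y, z in degrees. A call has exactly 8 rows; each row shifts and turns the commanded pose from where the row before left it, along the tool's axes as they then stand; what a row does not reach is not made up. A row lasts 1/10 s, in which the tool goes at most 50 mm and 8.59 degrees, less where a joint would pass 70% of its speed; a pose out of reach is approached as far as the arm can. A call with a gripper value outside its range is refused whole. The fingers move at their own pace and stop on an object; "force" is the grip in N (left out, the last holds). Time passes only in rows, so rows that do not move let the fingers close, or fill a call up. It gives the time, the measured TCP pose, the force, the opening and the grip force at its end, in the units of the state.
- bot.get_obs(): the state, without advancing time (a new reading comes with each control period).
- bot.read_camera(name): name is "scene" or "top" or "wrist"; returns a dict with "pixels" (400x640x3 uint8, red, green, blue), "vertical_fov" (degrees; the focal length in pixels is half the picture's height over the tangent of half this angle, whatever the lens; pixels are square), "cx", "cy" (the principal point, pixels), "world_from_camera" (4x4, takes a point from camera to world coordinates). Camera axes: x right, y down, z forward; pixel columns grow to the right and rows downward; lengths in m; the calibration is good to about 2 mm. A picture is of the moment at which its call begins. There is no depth.
- bot.hand_in(): hands the job in; it is judged then, once.
The state is a dict: "t": time; "q": joint angles; "joint_vel": joint speeds; "joint_torque": joint torques, N m; "eef_pos": TCP position; "tool_rot": TCP orientation; "contact_force": force on the tool from outside, world axes, zero at the start; "torque": the same for the moment, N m; "gripper_width": opening from 0.0 (shut) to 1.0 (fully open); "grasp_force": force on a finger pad.
Only numpy, scipy, OpenCV 4.12 (cv2) and the standard library are available. Lean on these libraries where they do the work, as an engineer would, in place of code of your own. Each camera call takes 0.05 s, during which the arm holds its last target. There are 200 camera calls.

TASK

Unlock the grey float box on the counter: turn its three thumbwheels until they read 4, 7, 2 from left to right on top, then slide the ridged catch fully to the left so that the bolt lets the lid spring up. Turn the wheels and push the catch with a thumb's light pressure, never hard, and leave the things round the box where they stand.

Things in the scene. Friction and masses are not known exactly. Their poses are not given: they have to be found in the camera images.
- code_box: Grey steel float box with a code lock, 172 (x) x 240 (y) mm, deck 82 to 90 mm high, as its levelling feet are screwed (not measured; rigid). Origin: on the counter under its centre; x from its front to its lid hinge, y to the left, z up. Front: flat deck with three wheels (left) and a catch (right). Back: lid, level with the deck. Fingers pressing with over 25 N, jolts included, damage the lock.
- wheel_left (a joint): Left thumbwheel: black, diameter 60, 16 mm wide, axis along box y; the top 14 mm of it stands out of a 61 mm long slot in the deck. Ten white digits round the rim; joint value / 0.628 rad = the digit on top, level with the white marks beside it (0 to 9, stops past both ends). Rigidly borne, clicks into each digit.
- wheel_mid (a joint): Middle thumbwheel, the same. A positive turn rolls the top of the rim away from the robot (box +x): pushing away makes the digit grow, pulling nearer makes it less; 19 mm of rim travel is one digit. Let go past the middle, a wheel clicks on to the next digit, else back; just half way it can stay balanced.
- wheel_right (a joint): Right thumbwheel, the same. The wheels stand 37 mm apart, 21 mm free between their sides. The rim is smooth: shut fingertips pressed down on it and drawn slowly along box x roll it by friction (coefficient about 0.5 to 0.7). A click takes about 3 N along the rim, so press with 8 to 12 N; under 6 N it slips.
- wheel_left_top (a point): Where the highest point of the left wheel's rim (at the middle of its width, 14 mm above the deck) is with the feet screwed half out, 100 mm above the counter. True sideways to 1 to 2 mm; the real rim is up to 4 mm higher or lower, alike for all three wheels, deck and catch: feel for it. Does not turn with the wheel.
- wheel_mid_top (a point): The same for the middle wheel.
- wheel_right_top (a point): The same for the right wheel.
- catch (a joint): Ridged aluminium catch right of the wheels, 26 (x) x 22 (y) mm, 16 mm high above the deck; slides along box +y (left), 0 locked to 0.016 m fully home. It takes 2 to 5 N and stays where it is left. At any other code it stops after 2 mm; at the code it runs to its end and the lid is freed.
- catch_start (a point): Middle of the catch in its locked place, in line with the three wheel tops along box y, 10 mm above the deck with the feet half out (really up to 4 mm higher or lower, as the wheels). It does not move with the catch. When it is locked, 37 mm of free deck lie to its right and 51 mm between it and the right wheel.
- lid (a joint): Lid over the back half, 84 (x) x 240 (y) mm, hinged at the back: 0 shut, about 0.29 rad when its spring has lifted it, front edge up 24 mm. Held shut by the bolt until the catch has gone about 12 mm.
- gift_pack: Bystander: flat dark gift pack with a yellow ribbon, 97 x 181 x 50 mm, left of the box. Origin: centre of its underside.
- price_stand: Bystander: price card in an oak block, 22 x 66 x 62 mm, right of the box. Origin: centre of its underside.
- jar: Bystander: green canister with a wooden lid, 64 mm across, 75 mm high, right of the box. Origin: centre of its underside.

How it is judged:
On the way:
1. the wheels read 4, 7, 2 while the catch is still locked (within 3 mm of its start) (value of joint wheel_left between 2.393 and 2.633 rad and value of joint wheel_mid between 4.278 and 4.518 rad and value of joint wheel_right between 1.137 and 1.377 rad and value of joint catch below 0.003 m), for 0.1 s.
At the end, for the whole second after the job is handed in: The wheels read 4, 7, 2 from left to right (each within 0.12 rad), the catch is home on the left (more than 13.5 mm along) and the lid has sprung up by more than 0.18 rad and is still (value of joint wheel_left between 2.393 and 2.633 rad and value of joint wheel_mid between 4.278 and 4.518 rad and value of joint wheel_right between 1.137 and 1.377 rad and value of joint catch above 0.0135 m and value of joint lid above 0.18 rad and velocity of joint lid below 0.1 rad/s); the robot touches nothing.
It fails at once if the fingers press on the box, its wheels or its catch with more than 25 N (contact force between the fingers and code_box above 25 N).
It fails at once if the gift pack is moved by more than 20 mm (distance of gift_pack from where it was at the start of the episode above 0.02 m).
It fails at once if the price card is moved by more than 20 mm (distance of price_stand from where it was at the start of the episode above 0.02 m).
It fails at once if the canister is moved by more than 20 mm (distance of jar from where it was at the start of the episode above 0.02 m).
It also fails if it takes over 72 s, if anything falls off the work surface, if the arm or the gripper's body presses on something with over 40 N, if the wrist force passes 120 N, or if a joint passes its speed limit or range.

## Working session

There is one attempt and no reset: what is moved stays moved. The work goes in short steps, Python scripts to look and compute and a tool call to move; the robot and the scene stay as the last step left them, time stands still between calls to the robot, and variables do not carry over. Pictures are saved under pics/ and viewed, at most 13 in all, crops included, and the job is handed in when it is done.

Besides the shell and the picture viewer there is one more tool, called as name(argument=value, ...), one argument or row to a line, values as JSON. jog_arm: Moves the arm, as the interface text tells. Its arguments: {"type":"object","properties":{"rows":{"type":"array","items":{"type":"object","properties":{"fingers":{"type":"number"},"x":{"type":"number"},"y":{"type":"number"},"z":{"type":"number"},"ax":{"type":"number"},"ay":{"type":"number"},"az":{"type":"number"}}}},"force":{"type":"number"}},"required":["rows"]}

```bash
mkdir -p pics; ls
python3 - <<'E'
from station import bot
import cv2,numpy as np
o=bot.get_obs();print({k:np.round(v,3).tolist() for k,v in o.items()})
for n in("scene","top","wrist"):
    c=bot.read_camera(n);cv2.imwrite(f"pics/{n}0.png",c["pixels"][:,:,::-1]);print(n,c["vertical_fov"],c["cx"],c["cy"],np.round(c["world_from_camera"],3).tolist())
E
```

```text
pics
{'t': 0.0, 'q': [1.111, 0.478, 0.022, 1.556, -0.011, 1.109, -0.083], 'joint_vel': [0.0, 0.001, 0.0, -0.001, 0.001, -0.001, -0.0], 'joint_torque': [0.0, -59.645, 1.608, -28.119, 0.013, 0.009, -0.0], 'eef_pos': [0.232, -0.633, 0.23], 'tool_rot': [-0.001, 0.985, 0.175, -0.0], 'contact_force': [-0.937, -0.346, -0.315], 'torque': [-0.009, 0.014, -0.032], 'grasp_force': 0.0, 'gripper_width': 1.002}
scene 47.83777500946711 321.3167731505291 199.26711822753967 [[-0.821, -0.348, 0.453, 0.095], [-0.571, 0.513, -0.641, 0.678], [-0.009, -0.785, -0.619, 0.671], [0.0, 0.0, 0.0, 1.0]]
top 43.22571566415747 320.9240982149636 200.77137404091602 [[-0.022, -0.995, 0.102, 0.429], [-1.0, 0.023, 0.005, 0.034], [-0.007, -0.101, -0.995, 1.313], [0.0, 0.0, 0.0, 1.0]]
wrist 64.03360850909601 316.99625189533924 204.16289965744716 [[0.345, -0.904, -0.251, 0.297], [-0.939, -0.333, -0.091, -0.61], [-0.001, 0.267, -0.964, 0.374], [0.0, 0.0, 0.0, 1.0]]
```

View pics/scene0.png

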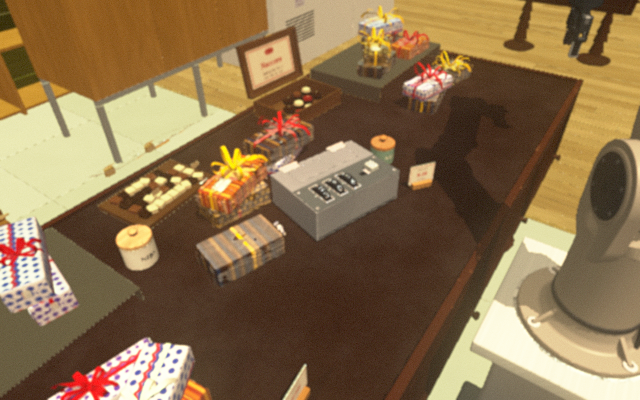

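View pics/top0.png

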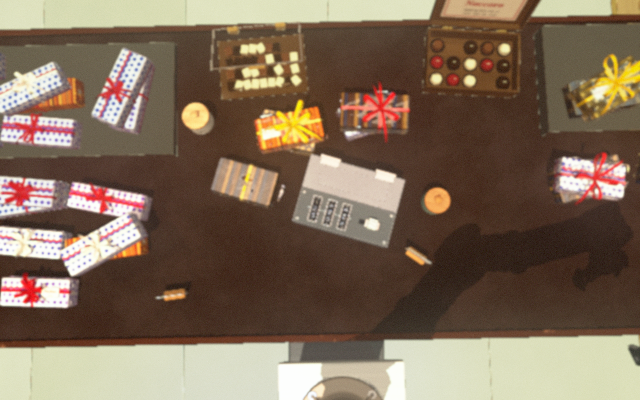

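The scene view shows the grey box at about (335,190) with its wheels at (337,187). In the top view the box spans (292–405, 153–247), with the wheels at (315,209), (329,213), (344,217), the catch at (371,225), the jar at (436,200) and the price stand at (418,256). I'll zoom in on the top view next.

```bash
cat > h.py <<'E'
import numpy as np,cv2
from station import bot
def ray(c,u,v):
    f=200/np.tan(np.radians(c["vertical_fov"]/2));M=np.array(c["world_from_camera"])
    return M[:3,3],M[:3,:3]@np.array([(u-c["cx"])/f,(v-c["cy"])/f,1])
def onplane(c,u,v,z):
    o,d=ray(c,u,v);return o+d*(z-o[2])/d[2]
def proj(c,p):
    f=200/np.tan(np.radians(c["vertical_fov"]/2));M=np.array(c["world_from_camera"])
    q=M[:3,:3].T@(np.array(p)-M[:3,3]);return np.array([c["cx"]+f*q[0]/q[2],c["cy"]+f*q[1]/q[2]])
E
python3 - <<'E'
from h import *
c=bot.read_camera("top");im=c["pixels"][:,:,::-1]
a=cv2.resize(im[150:252,285:445],None,fx=5,fy=5,interpolation=cv2.INTER_CUBIC)
cv2.imwrite("pics/top_c.png",a)
h=cv2.cvtColor(im,cv2.COLOR_BGR2HSV)
m=((h[...,1]<70)&(h[...,2]>75)).astype(np.uint8);m[:140]=0;m[255:]=0;m[:,:285]=0;m[:,412:]=0
m=cv2.morphologyEx(m,cv2.MORPH_CLOSE,np.ones((9,9)));m=cv2.morphologyEx(m,cv2.MORPH_OPEN,np.ones((9,9)))
k=max(cv2.findContours(m,0,2)[0],key=cv2.contourArea);r=cv2.minAreaRect(k);print(r)
for p in cv2.boxPoints(r):print(p,onplane(c,*p,.086))
for u,v in((315,209),(329.5,213),(344,217),(371,225)):print(onplane(c,u,v,.095))
E
```

```text
((348.9011535644531, 199.05587768554688), (100.4735107421875, 75.52910614013672), 15.5241117477417)
[290.38968 221.99715] [0.50393428 0.11542615 0.086     ]
[310.60458 149.2235 ] [0.6826973  0.06256073 0.086     ]
[407.41263 176.11461] [ 0.61004083 -0.17355489  0.086     ]
[387.19772 248.88826] [ 0.43351253 -0.11767638  0.086     ]
[0.53353241 0.05469305 0.095     ]
[0.52301478 0.01981595 0.095     ]
[ 0.5125183 -0.014991   0.095    ]
[ 0.49169826 -0.07957456  0.095     ]
```

View pics/top_c.png

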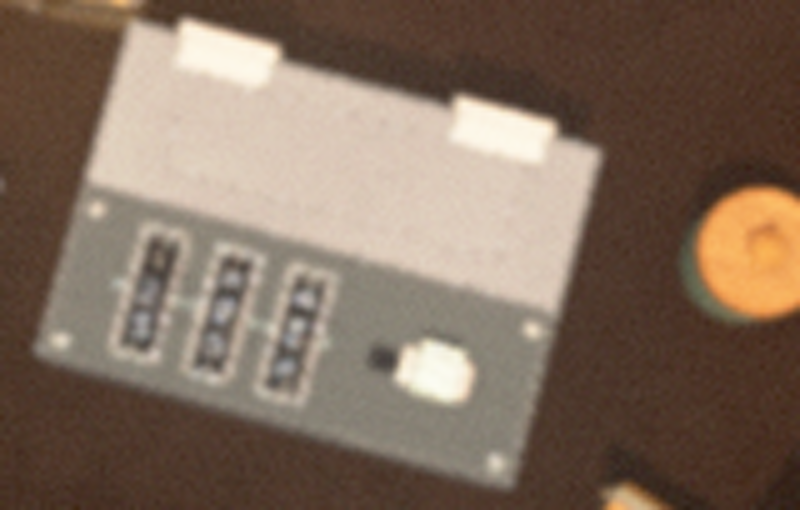

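The box is yawed by about −16.8°. The wheels are near (0.533,0.055), (0.523,0.020) and (0.513,−0.015), and the catch is near (0.492,−0.080). I'll fly above the catch with tool x along box y, then read the wheels with the wrist camera.

jog_arm(
  rows=[
    {"x":27,"y":-27,"az":-3.3,"fingers":0},
    {"x":28.5,"y":-25.4,"az":-3.3,"fingers":0},
    {"x":29.9,"y":-23.7,"az":-3.3,"fingers":0},
    {"x":31.3,"y":-22,"az":-3.3,"fingers":0},
    {"x":32.5,"y":-20.1,"az":-3.3,"fingers":0},
    {"x":33.6,"y":-18.2,"az":-3.3,"fingers":0},
    {"x":34.6,"y":-16.3,"az":-3.3,"fingers":0},
    {"x":35.4,"y":-14.2,"az":-3.3,"fingers":0},
  ],
  force=40,
)

```text
invalid input
```

jog_arm(
  rows=[
    {"x":36.2,"y":-12.2,"z":4,"az":-3.3,"fingers":0},
    {"x":36.8,"y":-10.1,"z":8,"az":-3.3,"fingers":0},
    {"x":37.4,"y":-7.9,"z":8,"az":-3.3,"fingers":0},
    {"x":37.8,"y":-5.8,"z":8,"az":-3.3,"fingers":0},
    {"x":38,"y":-3.6,"z":8,"az":-3.3,"fingers":0},
    {"x":38.2,"y":-1.4,"z":8,"az":-3.3,"fingers":0},
    {"x":38.2,"y":0.8,"z":8,"az":-3.3,"fingers":0},
    {"x":38.1,"y":3,"z":8,"az":-3.3,"fingers":0},
  ],
)

```text
invalid input
```

jog_arm(
  rows=[
    {"fingers":0},
    {"fingers":0},
    {"fingers":0},
    {"fingers":0},
    {"fingers":0},
    {"fingers":0},
    {"fingers":0},
    {"fingers":0},
  ],
)

```text
invalid input
```

Run:
```python
from h import *
o=bot.get_obs();print({k:np.round(o[k],4).tolist() for k in("t","q","eef_pos","tool_rot","contact_force","gripper_width")})
c=bot.read_camera("wrist");cv2.imwrite("pics/w1.png",c["pixels"][:,:,::-1])
print(np.round(c["world_from_camera"],3).tolist())
```

```text
{'t': 0.2, 'q': [1.1109, 0.4775, 0.0224, 1.556, -0.0115, 1.1093, -0.0831], 'eef_pos': [0.2325, -0.6333, 0.2307], 'tool_rot': [-0.0006, 0.9846, 0.175, -0.0001], 'contact_force': [-0.5958, -1.1544, -0.7274], 'gripper_width': 1.0009}
[[0.345, -0.904, -0.251, 0.297], [-0.939, -0.333, -0.092, -0.61], [-0.001, 0.267, -0.964, 0.374], [0.0, 0.0, 0.0, 1.0]]
```

View pics/w1.png

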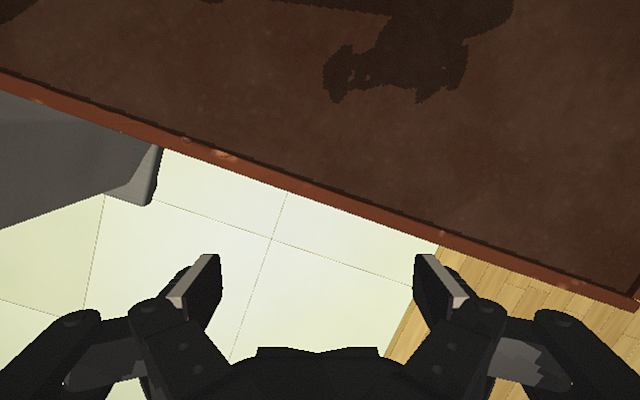

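The calls were refused and the wrist view shows the gripper still at the start: open fingers at (205,280) and (440,280), no box in sight. I'll give every key in the rows.

jog_arm(
  rows=[
    {"x":27,"y":-27,"z":0,"ax":0,"ay":0,"az":-3.3,"fingers":0},
    {"x":28.5,"y":-25.4,"z":0,"ax":0,"ay":0,"az":-3.3,"fingers":0},
    {"x":29.9,"y":-23.7,"z":0,"ax":0,"ay":0,"az":-3.3,"fingers":0},
    {"x":31.3,"y":-22,"z":0,"ax":0,"ay":0,"az":-3.3,"fingers":0},
    {"x":32.5,"y":-20.1,"z":0,"ax":0,"ay":0,"az":-3.3,"fingers":0},
    {"x":33.6,"y":-18.2,"z":0,"ax":0,"ay":0,"az":-3.3,"fingers":0},
    {"x":34.6,"y":-16.3,"z":0,"ax":0,"ay":0,"az":-3.3,"fingers":0},
    {"x":35.4,"y":-14.2,"z":0,"ax":0,"ay":0,"az":-3.3,"fingers":0},
  ],
  force=40,
)

```text
t: 1.05
eef_pos: [0.3615, -0.355, 0.2315]
tool_rot: [0.0, 0.918, 0.396, 0.0]
contact_force: [-0.4, -0.8, 0.6]
gripper_width: 0.002
grasp_force: 0.0
```

jog_arm(
  rows=[
    {"x":36.2,"y":-12.2,"z":4,"ax":0,"ay":0,"az":-3.3,"fingers":0},
    {"x":36.8,"y":-10.1,"z":8,"ax":0,"ay":0,"az":-3.3,"fingers":0},
    {"x":37.4,"y":-7.9,"z":8,"ax":0,"ay":0,"az":-3.3,"fingers":0},
    {"x":37.8,"y":-5.8,"z":8,"ax":0,"ay":0,"az":-3.3,"fingers":0},
    {"x":38,"y":-3.6,"z":8,"ax":0,"ay":0,"az":-3.3,"fingers":0},
    {"x":38.2,"y":-1.4,"z":8,"ax":0,"ay":0,"az":-3.3,"fingers":0},
    {"x":38.2,"y":0.8,"z":8,"ax":0,"ay":0,"az":-3.3,"fingers":0},
    {"x":30,"y":3,"z":8,"ax":0,"ay":0,"az":-3.3,"fingers":0},
  ],
)

```text
t: 1.85
eef_pos: [0.4874, -0.0843, 0.1712]
tool_rot: [0.0, 0.803, 0.596, 0.0]
contact_force: [0.1, -0.7, -0.2]
gripper_width: -0.002
grasp_force: 0.0
```

Run:
```python
from h import *
for i in range(4): c=bot.read_camera("wrist")
o=bot.get_obs();print({k:np.round(o[k],4).tolist() for k in("t","q","eef_pos","tool_rot","contact_force","gripper_width")})
cv2.imwrite("pics/w2.png",c["pixels"][:,:,::-1])
print(np.round(c["world_from_camera"],3).tolist())
```

```text
{'t': 2.05, 'q': [0.4273, 0.2881, -0.442, 2.016, 0.1595, 0.8708, -0.3984], 'eef_pos': [0.4866, -0.0862, 0.1711], 'tool_rot': [-0.0002, 0.8038, 0.595, -0.0002], 'contact_force': [-0.6592, -0.3018, 0.0577], 'gripper_width': -0.0031}
[[0.957, -0.278, -0.077, 0.507], [-0.288, -0.923, -0.255, -0.019], [-0.0, 0.267, -0.964, 0.314], [0.0, 0.0, 0.0, 1.0]]
```

View pics/w2.png

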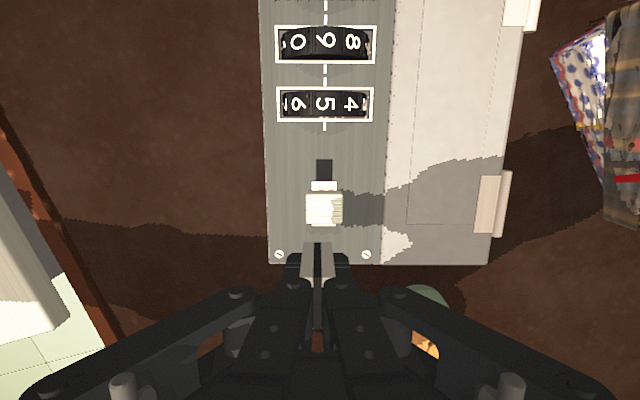

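The wrist view reads 5 on the right wheel (325,104) and 9 on the middle wheel (325,43). The left wheel is out of view, and the catch is at (324,208). Next I'll work out box coordinates.

Run:
```python
from h import *
c=bot.read_camera("wrist");g=c["pixels"].astype(int)
o=bot.get_obs();p=o["eef_pos"];from scipy.spatial.transform import Rotation as R
q=o["tool_rot"];Rt=R.from_quat([q[1],q[2],q[3],q[0]]).as_matrix();print(p)
m=(g.min(2)>200).astype(np.uint8);m[:,:255]=0;m[:,385:]=0;m[150:]=0
for k in cv2.findContours(m,0,2)[0]:
    if cv2.contourArea(k)<300: continue
    r=cv2.minAreaRect(k);print(r)
    for z in(.082,.086,.09):
        w=onplane(c,*r[0],z);print(z,np.round(w,4),np.round(1000*Rt.T@(w-p),1))
    b=np.array([onplane(c,*u,.086)for u in cv2.boxPoints(r)]);
    for i in range(4):
        d=b[(i+1)%4]-b[i];print(np.linalg.norm(d)*1000,np.degrees(np.arctan2(d[1],d[0])))
w=onplane(c,324,210,.102);print("catch",w,Rt.T@(w-p)*1000)
```

```text
[ 0.4863806  -0.08729213  0.17124607]
((323.5, 100.5), (53.0, 97.0), 90.0)
0.082 [ 0.5141 -0.013   0.082 ] [79.2  4.7 89.2]
0.086 [ 0.514  -0.0131  0.086 ] [79.1  4.6 85.2]
0.09 [ 0.5138 -0.0133  0.09  ] [78.9  4.5 81.2]
64.54201392916028 -16.942084175519053
34.337551797881986 -104.30722927637031
67.32505405885975 163.05887702605696
34.323520898754175 71.04681545494236
((324.5, 40.5), (37.0, 101.0), 90.0)
0.082 [0.5255 0.023  0.082 ] [116.9   5.   89.2]
0.086 [0.5252 0.0222 0.086 ] [116.1   4.9  85.2]
0.09 [0.5249 0.0214 0.09  ] [115.3   4.9  81.2]
64.58413298626579 -16.942953019010307
21.832077389759622 -104.16378222049778
66.42635825137278 163.0576580474985
21.8211838834664 70.99895023416873
catch [ 0.49315467 -0.08292057  0.102     ] [ 6.20900983  5.21312826 69.2407947 ]
```

jog_arm(
  rows=[
    {"x":20,"y":3,"z":5,"ax":0,"ay":0,"az":0,"fingers":0},
    {"x":20,"y":4,"z":10,"ax":0,"ay":0,"az":0,"fingers":0},
    {"x":20,"y":4,"z":10,"ax":0,"ay":0,"az":0,"fingers":0},
    {"x":19,"y":3,"z":10,"ax":0,"ay":0,"az":0,"fingers":0},
    {"x":0,"y":0,"z":10,"ax":0,"ay":0,"az":0,"fingers":0},
    {"x":0,"y":0,"z":10,"ax":0,"ay":0,"az":0,"fingers":0},
    {"x":0,"y":0,"z":5,"ax":0,"ay":0,"az":0,"fingers":0},
    {"x":0,"y":0,"z":0,"ax":0,"ay":0,"az":0,"fingers":0},
  ],
)

```text
t: 2.9
eef_pos: [0.5222, -0.0168, 0.1105]
tool_rot: [-0.0, 0.805, 0.594, -0.001]
contact_force: [-1.1, -0.3, 0.5]
gripper_width: 0.002
grasp_force: 0.0
```

Run:
```python
from h import *
c=bot.read_camera("wrist");cv2.imwrite("pics/w3.png",c["pixels"][:,:,::-1])
for i in range(3):
  o=bot.get_obs();print({k:np.round(o[k],4).tolist() for k in("t","eef_pos","tool_rot","contact_force")});bot.read_camera("wrist")
```

```text
{'t': 2.95, 'eef_pos': [0.5227, -0.0164, 0.1111], 'tool_rot': [-0.0, 0.8046, 0.5938, -0.0005], 'contact_force': [-0.3962, 0.2842, 0.6199]}
{'t': 3.0, 'eef_pos': [0.5231, -0.0161, 0.1115], 'tool_rot': [0.0002, 0.8045, 0.5939, -0.0001], 'contact_force': [0.4621, 0.3218, 0.0384]}
{'t': 3.05, 'eef_pos': [0.5233, -0.0159, 0.1117], 'tool_rot': [0.0003, 0.8044, 0.5941, 0.0001], 'contact_force': [-0.2248, -0.3234, 0.9885]}
```

View pics/w3.png

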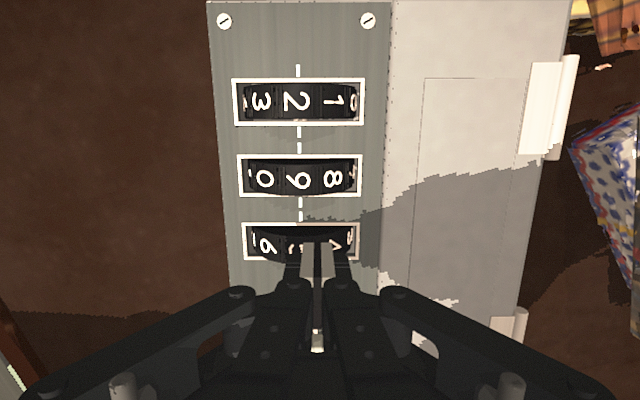

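The left wheel reads 2 at (298,101), the middle 9 at (300,177) and the right 5. The fingertip at (318,260) sits over the far side of the right wheel. So the turns are left +2, middle −2 and right −3. Now I'll feel downward.

jog_arm(
  rows=[
    {"x":0,"y":0,"z":3,"ax":0,"ay":0,"az":0,"fingers":0},
    {"x":0,"y":0,"z":2,"ax":0,"ay":0,"az":0,"fingers":0},
    {"x":0,"y":0,"z":1,"ax":0,"ay":0,"az":0,"fingers":0},
    {"x":0,"y":0,"z":1,"ax":0,"ay":0,"az":0,"fingers":0},
    {"x":0,"y":0,"z":0.5,"ax":0,"ay":0,"az":0,"fingers":0},
    {"x":0,"y":0,"z":0.5,"ax":0,"ay":0,"az":0,"fingers":0},
    {"x":0,"y":0,"z":0,"ax":0,"ay":0,"az":0,"fingers":0},
    {"x":0,"y":0,"z":0,"ax":0,"ay":0,"az":0,"fingers":0},
  ],
)

```text
t: 3.9
eef_pos: [0.5232, -0.0152, 0.1033]
tool_rot: [0.0, 0.804, 0.595, 0.0]
contact_force: [0.5, -0.2, 1.1]
gripper_width: 0.0
grasp_force: 0.0
```

jog_arm(
  rows=[
    {"x":0,"y":0,"z":0.5,"ax":0,"ay":0,"az":0,"fingers":0},
    {"x":0,"y":0,"z":0.5,"ax":0,"ay":0,"az":0,"fingers":0},
    {"x":0,"y":0,"z":0.5,"ax":0,"ay":0,"az":0,"fingers":0},
    {"x":0,"y":0,"z":0.5,"ax":0,"ay":0,"az":0,"fingers":0},
    {"x":0,"y":0,"z":0,"ax":0,"ay":0,"az":0,"fingers":0},
    {"x":0,"y":0,"z":0,"ax":0,"ay":0,"az":0,"fingers":0},
    {"x":0,"y":0,"z":0,"ax":0,"ay":0,"az":0,"fingers":0},
    {"x":0,"y":0,"z":0,"ax":0,"ay":0,"az":0,"fingers":0},
  ],
)

```text
t: 4.7
eef_pos: [0.5232, -0.0152, 0.1013]
tool_rot: [0.0, 0.804, 0.594, -0.0]
contact_force: [-0.5, 0.3, -1.1]
gripper_width: 0.0
grasp_force: 0.0
```

jog_arm(
  rows=[
    {"x":0,"y":0,"z":0.5,"ax":0,"ay":0,"az":0,"fingers":0},
    {"x":0,"y":0,"z":0.5,"ax":0,"ay":0,"az":0,"fingers":0},
    {"x":0,"y":0,"z":0.5,"ax":0,"ay":0,"az":0,"fingers":0},
    {"x":0,"y":0,"z":0.5,"ax":0,"ay":0,"az":0,"fingers":0},
    {"x":0,"y":0,"z":0,"ax":0,"ay":0,"az":0,"fingers":0},
    {"x":0,"y":0,"z":0,"ax":0,"ay":0,"az":0,"fingers":0},
    {"x":0,"y":0,"z":0,"ax":0,"ay":0,"az":0,"fingers":0},
    {"x":0,"y":0,"z":0,"ax":0,"ay":0,"az":0,"fingers":0},
  ],
)

```text
t: 5.5
eef_pos: [0.5233, -0.0152, 0.0995]
tool_rot: [0.0, 0.804, 0.594, 0.0]
contact_force: [-0.9, -0.7, 5.3]
gripper_width: 0.001
grasp_force: 2.6
```

jog_arm(
  rows=[
    {"x":0,"y":0,"z":0.3,"ax":0,"ay":0,"az":0,"fingers":0},
    {"x":0,"y":0,"z":0,"ax":0,"ay":0,"az":0,"fingers":0},
    {"x":0,"y":0,"z":0,"ax":0,"ay":0,"az":0,"fingers":0},
    {"x":0,"y":0,"z":0,"ax":0,"ay":0,"az":0,"fingers":0},
    {"x":0,"y":0,"z":0,"ax":0,"ay":0,"az":0,"fingers":0},
    {"x":0,"y":0,"z":0,"ax":0,"ay":0,"az":0,"fingers":0},
    {"x":0,"y":0,"z":0,"ax":0,"ay":0,"az":0,"fingers":0},
    {"x":0,"y":0,"z":0,"ax":0,"ay":0,"az":0,"fingers":0},
  ],
)

```text
t: 6.3
eef_pos: [0.5234, -0.0152, 0.0994]
tool_rot: [0.0, 0.804, 0.594, 0.0]
contact_force: [-1.8, -0.4, 7.6]
gripper_width: 0.002
grasp_force: 3.6
```

jog_arm(
  rows=[
    {"x":0,"y":0,"z":0.3,"ax":0,"ay":0,"az":0,"fingers":0},
    {"x":0,"y":-1,"z":0,"ax":0,"ay":0,"az":0,"fingers":0},
    {"x":0,"y":-1.5,"z":0,"ax":0,"ay":0,"az":0,"fingers":0},
    {"x":0,"y":-1.5,"z":0,"ax":0,"ay":0,"az":0,"fingers":0},
    {"x":0,"y":-1.5,"z":0,"ax":0,"ay":0,"az":0,"fingers":0},
    {"x":0,"y":-1.5,"z":0,"ax":0,"ay":0,"az":0,"fingers":0},
    {"x":0,"y":-1.5,"z":0,"ax":0,"ay":0,"az":0,"fingers":0},
    {"x":0,"y":-1,"z":0,"ax":0,"ay":0,"az":0,"fingers":0},
  ],
)

```text
t: 7.1
eef_pos: [0.5156, -0.0125, 0.0997]
tool_rot: [0.001, 0.804, 0.594, 0.001]
contact_force: [1.2, -1.1, 9.5]
gripper_width: 0.001
grasp_force: 4.7
```

jog_arm(
  rows=[
    {"x":0,"y":-1.5,"z":0,"ax":0,"ay":0,"az":0,"fingers":0},
    {"x":0,"y":-1.5,"z":0,"ax":0,"ay":0,"az":0,"fingers":0},
    {"x":0,"y":-1.5,"z":0,"ax":0,"ay":0,"az":0,"fingers":0},
    {"x":0,"y":-1.5,"z":0,"ax":0,"ay":0,"az":0,"fingers":0},
    {"x":0,"y":-1.5,"z":0,"ax":0,"ay":0,"az":0,"fingers":0},
    {"x":0,"y":-1,"z":0,"ax":0,"ay":0,"az":0,"fingers":0},
    {"x":0,"y":0,"z":0,"ax":0,"ay":0,"az":0,"fingers":0},
    {"x":0,"y":0,"z":0,"ax":0,"ay":0,"az":0,"fingers":0},
  ],
)

```text
t: 7.9
eef_pos: [0.5055, -0.0094, 0.0993]
tool_rot: [-0.0, 0.804, 0.595, -0.0]
contact_force: [-3.4, 0.6, 11.9]
gripper_width: 0.001
grasp_force: 6.6
```

Run:
```python
from h import *
c=bot.read_camera("wrist");a=c["pixels"][200:310,200:400,::-1]
cv2.imwrite("pics/w4.png",cv2.resize(a,None,fx=3,fy=3))
```

```text
(no output)
```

View pics/w4.png

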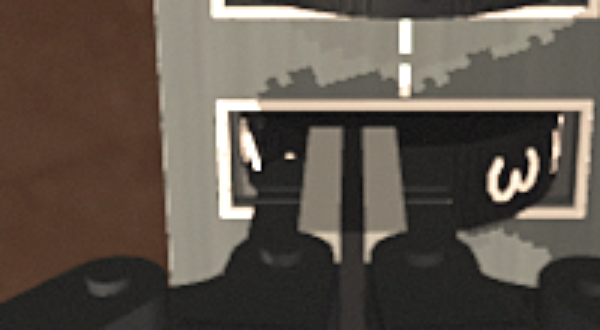

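Digit 3 has come round to the far side, so 4 is on top and the click worked. Two more for this wheel.

jog_arm(
  rows=[
    {"x":0,"y":0,"z":-3,"ax":0,"ay":0,"az":0,"fingers":0},
    {"x":0,"y":9,"z":0,"ax":0,"ay":0,"az":0,"fingers":0},
    {"x":0,"y":9,"z":0,"ax":0,"ay":0,"az":0,"fingers":0},
    {"x":0,"y":0,"z":1,"ax":0,"ay":0,"az":0,"fingers":0},
    {"x":0,"y":0,"z":0.7,"ax":0,"ay":0,"az":0,"fingers":0},
    {"x":0,"y":0,"z":0.5,"ax":0,"ay":0,"az":0,"fingers":0},
    {"x":0,"y":0,"z":0.4,"ax":0,"ay":0,"az":0,"fingers":0},
    {"x":0,"y":0,"z":0.4,"ax":0,"ay":0,"az":0,"fingers":0},
  ],
)

```text
t: 8.75
eef_pos: [0.5236, -0.0154, 0.0993]
tool_rot: [0.0, 0.804, 0.594, 0.0]
contact_force: [-0.8, -1.3, 8.7]
gripper_width: -0.0
grasp_force: 4.4
```

jog_arm(
  rows=[
    {"x":0,"y":-2,"z":0,"ax":0,"ay":0,"az":0,"fingers":0},
    {"x":0,"y":-2.5,"z":0,"ax":0,"ay":0,"az":0,"fingers":0},
    {"x":0,"y":-2.5,"z":0,"ax":0,"ay":0,"az":0,"fingers":0},
    {"x":0,"y":-2.5,"z":0,"ax":0,"ay":0,"az":0,"fingers":0},
    {"x":0,"y":-2.5,"z":0,"ax":0,"ay":0,"az":0,"fingers":0},
    {"x":0,"y":-2.5,"z":0,"ax":0,"ay":0,"az":0,"fingers":0},
    {"x":0,"y":-2,"z":0,"ax":0,"ay":0,"az":0,"fingers":0},
    {"x":0,"y":-1.5,"z":0,"ax":0,"ay":0,"az":0,"fingers":0},
  ],
)

```text
t: 9.55
eef_pos: [0.5055, -0.0095, 0.0994]
tool_rot: [-0.0, 0.804, 0.595, -0.0]
contact_force: [-3.2, -0.0, 10.2]
gripper_width: 0.001
grasp_force: 5.2
```

jog_arm(
  rows=[
    {"x":0,"y":0,"z":-3,"ax":0,"ay":0,"az":0,"fingers":0},
    {"x":0,"y":9,"z":0,"ax":0,"ay":0,"az":0,"fingers":0},
    {"x":0,"y":9,"z":0,"ax":0,"ay":0,"az":0,"fingers":0},
    {"x":0,"y":0,"z":1,"ax":0,"ay":0,"az":0,"fingers":0},
    {"x":0,"y":0,"z":0.7,"ax":0,"ay":0,"az":0,"fingers":0},
    {"x":0,"y":0,"z":0.5,"ax":0,"ay":0,"az":0,"fingers":0},
    {"x":0,"y":0,"z":0.4,"ax":0,"ay":0,"az":0,"fingers":0},
    {"x":0,"y":0,"z":0.4,"ax":0,"ay":0,"az":0,"fingers":0},
  ],
)

```text
t: 10.35
eef_pos: [0.5236, -0.0154, 0.0993]
tool_rot: [0.0, 0.804, 0.594, 0.0]
contact_force: [-1.4, -1.8, 8.3]
gripper_width: 0.001
grasp_force: 4.4
```

jog_arm(
  rows=[
    {"x":0,"y":-2,"z":0,"ax":0,"ay":0,"az":0,"fingers":0},
    {"x":0,"y":-2.5,"z":0,"ax":0,"ay":0,"az":0,"fingers":0},
    {"x":0,"y":-2.5,"z":0,"ax":0,"ay":0,"az":0,"fingers":0},
    {"x":0,"y":-2.5,"z":0,"ax":0,"ay":0,"az":0,"fingers":0},
    {"x":0,"y":-2.5,"z":0,"ax":0,"ay":0,"az":0,"fingers":0},
    {"x":0,"y":-2.5,"z":0,"ax":0,"ay":0,"az":0,"fingers":0},
    {"x":0,"y":-2,"z":0,"ax":0,"ay":0,"az":0,"fingers":0},
    {"x":0,"y":-1.5,"z":0,"ax":0,"ay":0,"az":0,"fingers":0},
  ],
)

```text
t: 11.15
eef_pos: [0.5055, -0.0094, 0.0994]
tool_rot: [-0.0, 0.804, 0.595, -0.0]
contact_force: [-2.7, 0.3, 10.7]
gripper_width: 0.001
grasp_force: 5.2
```

jog_arm(
  rows=[
    {"x":0,"y":0,"z":-3,"ax":0,"ay":0,"az":0,"fingers":0},
    {"x":8,"y":9,"z":-3,"ax":0,"ay":0,"az":0,"fingers":0},
    {"x":12,"y":9,"z":0,"ax":0,"ay":0,"az":0,"fingers":0},
    {"x":12,"y":0,"z":0,"ax":0,"ay":0,"az":0,"fingers":0},
    {"x":5,"y":0,"z":2,"ax":0,"ay":0,"az":0,"fingers":0},
    {"x":0,"y":0,"z":1.5,"ax":0,"ay":0,"az":0,"fingers":0},
    {"x":0,"y":0,"z":0.7,"ax":0,"ay":0,"az":0,"fingers":0},
    {"x":0,"y":0,"z":0.4,"ax":0,"ay":0,"az":0,"fingers":0},
  ],
)

```text
t: 11.95
eef_pos: [0.5336, 0.0197, 0.0998]
tool_rot: [-0.0, 0.804, 0.594, -0.0]
contact_force: [-0.5, -0.5, 0.3]
gripper_width: 0.003
grasp_force: 0.3
```

jog_arm(
  rows=[
    {"x":0,"y":0,"z":0.5,"ax":0,"ay":0,"az":0,"fingers":0},
    {"x":0,"y":0,"z":0.5,"ax":0,"ay":0,"az":0,"fingers":0},
    {"x":0,"y":0,"z":0.3,"ax":0,"ay":0,"az":0,"fingers":0},
    {"x":0,"y":0,"z":0,"ax":0,"ay":0,"az":0,"fingers":0},
    {"x":0,"y":-1,"z":0,"ax":0,"ay":0,"az":0,"fingers":0},
    {"x":0,"y":-2,"z":0,"ax":0,"ay":0,"az":0,"fingers":0},
    {"x":0,"y":-2,"z":0,"ax":0,"ay":0,"az":0,"fingers":0},
    {"x":0,"y":-2,"z":0,"ax":0,"ay":0,"az":0,"fingers":0},
  ],
)

```text
t: 12.75
eef_pos: [0.529, 0.0219, 0.0998]
tool_rot: [0.001, 0.804, 0.594, 0.001]
contact_force: [3.8, -1.9, 7.6]
gripper_width: 0.001
grasp_force: 3.4
```

Contact is good, so I'll finish this stroke, do a second one and look.

jog_arm(
  rows=[
    {"x":0,"y":-2,"z":0.2,"ax":0,"ay":0,"az":0,"fingers":0},
    {"x":0,"y":-2,"z":0,"ax":0,"ay":0,"az":0,"fingers":0},
    {"x":0,"y":-2,"z":0,"ax":0,"ay":0,"az":0,"fingers":0},
    {"x":0,"y":-2,"z":0,"ax":0,"ay":0,"az":0,"fingers":0},
    {"x":0,"y":-2,"z":0,"ax":0,"ay":0,"az":0,"fingers":0},
    {"x":0,"y":-1,"z":0,"ax":0,"ay":0,"az":0,"fingers":0},
    {"x":0,"y":0,"z":0,"ax":0,"ay":0,"az":0,"fingers":0},
    {"x":0,"y":0,"z":0,"ax":0,"ay":0,"az":0,"fingers":0},
  ],
)

```text
t: 13.55
eef_pos: [0.5161, 0.0258, 0.0993]
tool_rot: [-0.0, 0.804, 0.595, -0.0]
contact_force: [-3.7, 0.0, 13.0]
gripper_width: 0.001
grasp_force: 6.4
```

jog_arm(
  rows=[
    {"x":0,"y":0,"z":-3,"ax":0,"ay":0,"az":0,"fingers":0},
    {"x":0,"y":9,"z":0,"ax":0,"ay":0,"az":0,"fingers":0},
    {"x":0,"y":9,"z":0,"ax":0,"ay":0,"az":0,"fingers":0},
    {"x":0,"y":0,"z":1,"ax":0,"ay":0,"az":0,"fingers":0},
    {"x":0,"y":0,"z":0.7,"ax":0,"ay":0,"az":0,"fingers":0},
    {"x":0,"y":0,"z":0.5,"ax":0,"ay":0,"az":0,"fingers":0},
    {"x":0,"y":0,"z":0.4,"ax":0,"ay":0,"az":0,"fingers":0},
    {"x":0,"y":0,"z":0.4,"ax":0,"ay":0,"az":0,"fingers":0},
  ],
)

```text
t: 14.35
eef_pos: [0.5345, 0.02, 0.0993]
tool_rot: [0.001, 0.804, 0.594, 0.0]
contact_force: [-0.1, -1.8, 9.2]
gripper_width: -0.004
grasp_force: 4.7
```

jog_arm(
  rows=[
    {"x":0,"y":-2,"z":0,"ax":0,"ay":0,"az":0,"fingers":0},
    {"x":0,"y":-2.5,"z":0,"ax":0,"ay":0,"az":0,"fingers":0},
    {"x":0,"y":-2.5,"z":0,"ax":0,"ay":0,"az":0,"fingers":0},
    {"x":0,"y":-2.5,"z":0,"ax":0,"ay":0,"az":0,"fingers":0},
    {"x":0,"y":-2.5,"z":0,"ax":0,"ay":0,"az":0,"fingers":0},
    {"x":0,"y":-2.5,"z":0,"ax":0,"ay":0,"az":0,"fingers":0},
    {"x":0,"y":-2,"z":0,"ax":0,"ay":0,"az":0,"fingers":0},
    {"x":0,"y":-1.5,"z":0,"ax":0,"ay":0,"az":0,"fingers":0},
  ],
)

```text
t: 15.15
eef_pos: [0.5165, 0.0259, 0.0994]
tool_rot: [0.0, 0.804, 0.595, 0.0]
contact_force: [-2.6, -1.0, 10.3]
gripper_width: -0.0
grasp_force: 5.2
```

jog_arm(
  rows=[
    {"x":0,"y":0,"z":-3,"ax":0,"ay":0,"az":0,"fingers":0},
    {"x":8,"y":0,"z":-3,"ax":0,"ay":0,"az":0,"fingers":0},
    {"x":12,"y":0,"z":0,"ax":0,"ay":0,"az":0,"fingers":0},
    {"x":12,"y":0,"z":0,"ax":0,"ay":0,"az":0,"fingers":0},
    {"x":5,"y":-1,"z":2,"ax":0,"ay":0,"az":0,"fingers":0},
    {"x":0,"y":0,"z":1.5,"ax":0,"ay":0,"az":0,"fingers":0},
    {"x":0,"y":0,"z":0.7,"ax":0,"ay":0,"az":0,"fingers":0},
    {"x":0,"y":0,"z":0.4,"ax":0,"ay":0,"az":0,"fingers":0},
  ],
)

```text
t: 15.95
eef_pos: [0.5265, 0.0607, 0.0997]
tool_rot: [-0.0, 0.804, 0.594, -0.0]
contact_force: [-0.7, 1.0, 0.8]
gripper_width: -0.004
grasp_force: 0.7
```

jog_arm(
  rows=[
    {"x":0,"y":0,"z":0.5,"ax":0,"ay":0,"az":0,"fingers":0},
    {"x":0,"y":0,"z":0.5,"ax":0,"ay":0,"az":0,"fingers":0},
    {"x":0,"y":0,"z":0.3,"ax":0,"ay":0,"az":0,"fingers":0},
    {"x":0,"y":0,"z":0,"ax":0,"ay":0,"az":0,"fingers":0},
    {"x":0,"y":1,"z":0,"ax":0,"ay":0,"az":0,"fingers":0},
    {"x":0,"y":2,"z":0,"ax":0,"ay":0,"az":0,"fingers":0},
    {"x":0,"y":2,"z":0,"ax":0,"ay":0,"az":0,"fingers":0},
    {"x":0,"y":2,"z":0,"ax":0,"ay":0,"az":0,"fingers":0},
  ],
)

```text
t: 16.75
eef_pos: [0.534, 0.0585, 0.0998]
tool_rot: [0.001, 0.804, 0.594, 0.0]
contact_force: [-1.5, -0.5, 8.9]
gripper_width: -0.001
grasp_force: 4.5
```

Run:
```python
from h import *
o=bot.get_obs();print({k:np.round(o[k],4).tolist() for k in("t","eef_pos","contact_force")})
```

```text
{'t': 16.75, 'eef_pos': [0.534, 0.0585, 0.0998], 'contact_force': [-1.5148, -0.5039, 8.9306]}
```

jog_arm(
  rows=[
    {"x":0,"y":2,"z":0,"ax":0,"ay":0,"az":0,"fingers":0},
    {"x":0,"y":2,"z":0,"ax":0,"ay":0,"az":0,"fingers":0},
    {"x":0,"y":2,"z":0,"ax":0,"ay":0,"az":0,"fingers":0},
    {"x":0,"y":2,"z":0,"ax":0,"ay":0,"az":0,"fingers":0},
    {"x":0,"y":2,"z":0,"ax":0,"ay":0,"az":0,"fingers":0},
    {"x":0,"y":1,"z":0,"ax":0,"ay":0,"az":0,"fingers":0},
    {"x":0,"y":0,"z":0,"ax":0,"ay":0,"az":0,"fingers":0},
    {"x":0,"y":0,"z":0,"ax":0,"ay":0,"az":0,"fingers":0},
  ],
)

```text
t: 17.55
eef_pos: [0.5446, 0.0554, 0.0995]
tool_rot: [0.001, 0.804, 0.594, 0.0]
contact_force: [-0.9, -2.0, 7.8]
gripper_width: 0.001
grasp_force: 3.9
```

jog_arm(
  rows=[
    {"x":0,"y":0,"z":-3,"ax":0,"ay":0,"az":0,"fingers":0},
    {"x":0,"y":-9,"z":0,"ax":0,"ay":0,"az":0,"fingers":0},
    {"x":0,"y":-9,"z":0,"ax":0,"ay":0,"az":0,"fingers":0},
    {"x":0,"y":0,"z":1,"ax":0,"ay":0,"az":0,"fingers":0},
    {"x":0,"y":0,"z":0.7,"ax":0,"ay":0,"az":0,"fingers":0},
    {"x":0,"y":0,"z":0.5,"ax":0,"ay":0,"az":0,"fingers":0},
    {"x":0,"y":0,"z":0.4,"ax":0,"ay":0,"az":0,"fingers":0},
    {"x":0,"y":0,"z":0.4,"ax":0,"ay":0,"az":0,"fingers":0},
  ],
)

```text
t: 18.35
eef_pos: [0.5268, 0.0612, 0.0993]
tool_rot: [0.0, 0.804, 0.594, -0.0]
contact_force: [-4.7, -0.6, 12.0]
gripper_width: -0.001
grasp_force: 6.1
```

jog_arm(
  rows=[
    {"x":0,"y":2,"z":0,"ax":0,"ay":0,"az":0,"fingers":0},
    {"x":0,"y":2.5,"z":0,"ax":0,"ay":0,"az":0,"fingers":0},
    {"x":0,"y":2.5,"z":0,"ax":0,"ay":0,"az":0,"fingers":0},
    {"x":0,"y":2.5,"z":0,"ax":0,"ay":0,"az":0,"fingers":0},
    {"x":0,"y":2.5,"z":0,"ax":0,"ay":0,"az":0,"fingers":0},
    {"x":0,"y":2.5,"z":0,"ax":0,"ay":0,"az":0,"fingers":0},
    {"x":0,"y":2,"z":0,"ax":0,"ay":0,"az":0,"fingers":0},
    {"x":0,"y":1.5,"z":0,"ax":0,"ay":0,"az":0,"fingers":0},
  ],
)

```text
t: 19.15
eef_pos: [0.5448, 0.0557, 0.0994]
tool_rot: [0.0, 0.804, 0.594, 0.0]
contact_force: [-3.1, -0.9, 9.5]
gripper_width: -0.002
grasp_force: 4.5
```

Now lift, go back to the right and read all three wheels.

jog_arm(
  rows=[
    {"x":0,"y":0,"z":-10,"ax":0,"ay":0,"az":0,"fingers":0},
    {"x":0,"y":0,"z":-15,"ax":0,"ay":0,"az":0,"fingers":0},
    {"x":-20,"y":-4,"z":-15,"ax":0,"ay":0,"az":0,"fingers":0},
    {"x":-25,"y":-5.5,"z":-15,"ax":0,"ay":0,"az":0,"fingers":0},
    {"x":-25,"y":0,"z":-15,"ax":0,"ay":0,"az":0,"fingers":0},
    {"x":-25,"y":0,"z":0,"ax":0,"ay":0,"az":0,"fingers":0},
    {"x":-20,"y":0,"z":0,"ax":0,"ay":0,"az":0,"fingers":0},
    {"x":0,"y":0,"z":0,"ax":0,"ay":0,"az":0,"fingers":0},
  ],
)

```text
t: 19.95
eef_pos: [0.5004, -0.0544, 0.1696]
tool_rot: [0.001, 0.805, 0.593, -0.0]
contact_force: [0.1, 0.1, -0.3]
gripper_width: -0.0
grasp_force: 0.0
```

Run:
```python
from h import *
bot.read_camera("wrist");c=bot.read_camera("wrist")
cv2.imwrite("pics/w5.png",c["pixels"][:,:,::-1])
o=bot.get_obs();print(o["eef_pos"],o["contact_force"])
```

```text
[ 0.50140933 -0.05109941  0.16946022] [-0.18770547  0.71103641 -0.40072113]
```

View pics/w5.png

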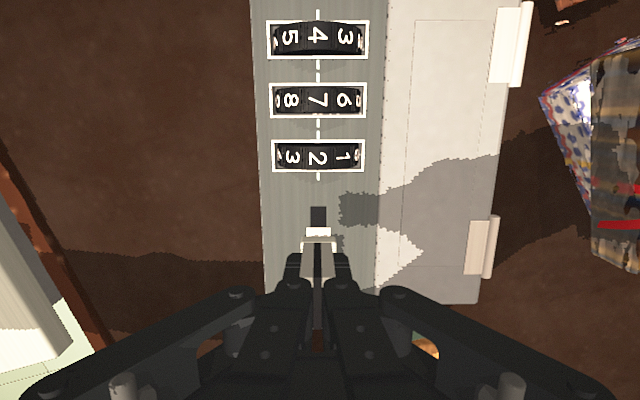

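The wheels read 4, 7, 2 at (318,35), (318,100), (317,157). Now I'll go down to the right of the catch.

jog_arm(
  rows=[
    {"x":-20,"y":0,"z":0,"ax":0,"ay":0,"az":0,"fingers":0},
    {"x":-20,"y":0,"z":0,"ax":0,"ay":0,"az":0,"fingers":0},
    {"x":-15,"y":0,"z":0,"ax":0,"ay":0,"az":0,"fingers":0},
    {"x":-4,"y":0,"z":10,"ax":0,"ay":0,"az":0,"fingers":0},
    {"x":0,"y":0,"z":15,"ax":0,"ay":0,"az":0,"fingers":0},
    {"x":0,"y":0,"z":15,"ax":0,"ay":0,"az":0,"fingers":0},
    {"x":0,"y":0,"z":15,"ax":0,"ay":0,"az":0,"fingers":0},
    {"x":0,"y":0,"z":6,"ax":0,"ay":0,"az":0,"fingers":0},
  ],
)

```text
t: 20.85
eef_pos: [0.4834, -0.1058, 0.106]
tool_rot: [-0.001, 0.803, 0.595, -0.0]
contact_force: [-1.1, 0.6, -0.1]
gripper_width: -0.0
grasp_force: 0.0
```

jog_arm(
  rows=[
    {"x":0,"y":0,"z":4,"ax":0,"ay":0,"az":0,"fingers":0},
    {"x":0,"y":0,"z":3,"ax":0,"ay":0,"az":0,"fingers":0},
    {"x":0,"y":0,"z":1,"ax":0,"ay":0,"az":0,"fingers":0},
    {"x":0,"y":0,"z":1,"ax":0,"ay":0,"az":0,"fingers":0},
    {"x":0,"y":0,"z":0.5,"ax":0,"ay":0,"az":0,"fingers":0},
    {"x":0,"y":0,"z":0.5,"ax":0,"ay":0,"az":0,"fingers":0},
    {"x":0,"y":0,"z":0,"ax":0,"ay":0,"az":0,"fingers":0},
    {"x":0,"y":0,"z":0,"ax":0,"ay":0,"az":0,"fingers":0},
  ],
)

```text
t: 21.65
eef_pos: [0.4839, -0.1078, 0.0978]
tool_rot: [0.0, 0.804, 0.594, 0.0]
contact_force: [0.6, 0.5, -0.1]
gripper_width: -0.002
grasp_force: 0.0
```

Run:
```python
from h import *
c=bot.read_camera("wrist")
cv2.imwrite("pics/w6.png",c["pixels"][:,:,::-1])
o=bot.get_obs();print(o["eef_pos"],o["contact_force"])
```

```text
[ 0.48390206 -0.10778644  0.09778364] [-0.5793704   0.34596617  0.28813547]
```

View pics/w6.png

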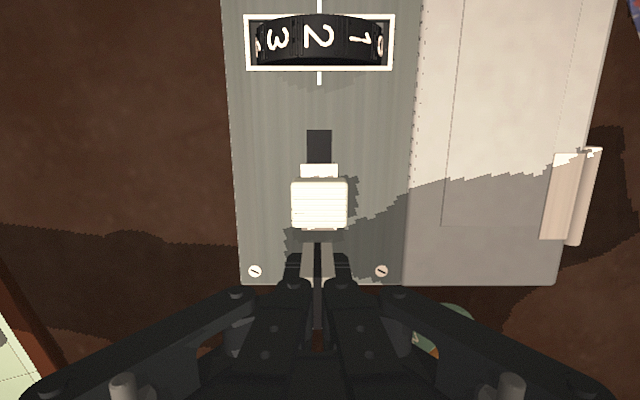

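The fingertip at (318,255) stands just right of the catch (319,205) and in line with it. I'll lower a little and push left.

jog_arm(
  rows=[
    {"x":0,"y":0,"z":3,"ax":0,"ay":0,"az":0,"fingers":0},
    {"x":0,"y":0,"z":2,"ax":0,"ay":0,"az":0,"fingers":0},
    {"x":0,"y":0,"z":1,"ax":0,"ay":0,"az":0,"fingers":0},
    {"x":0,"y":0,"z":1,"ax":0,"ay":0,"az":0,"fingers":0},
    {"x":1,"y":0,"z":0,"ax":0,"ay":0,"az":0,"fingers":0},
    {"x":1,"y":0,"z":0,"ax":0,"ay":0,"az":0,"fingers":0},
    {"x":1,"y":0,"z":0,"ax":0,"ay":0,"az":0,"fingers":0},
    {"x":1,"y":0,"z":0,"ax":0,"ay":0,"az":0,"fingers":0},
  ],
)

```text
t: 22.5
eef_pos: [0.4852, -0.1038, 0.0908]
tool_rot: [0.0, 0.804, 0.595, 0.0]
contact_force: [-0.9, 1.0, -0.7]
gripper_width: 0.001
grasp_force: 0.0
```

jog_arm(
  rows=[
    {"x":1,"y":0,"z":0,"ax":0,"ay":0,"az":0,"fingers":0},
    {"x":1,"y":0,"z":0,"ax":0,"ay":0,"az":0,"fingers":0},
    {"x":1,"y":0,"z":0,"ax":0,"ay":0,"az":0,"fingers":0},
    {"x":1,"y":0,"z":0,"ax":0,"ay":0,"az":0,"fingers":0},
    {"x":1,"y":0,"z":0,"ax":0,"ay":0,"az":0,"fingers":0},
    {"x":1,"y":0,"z":0,"ax":0,"ay":0,"az":0,"fingers":0},
    {"x":1,"y":0,"z":0,"ax":0,"ay":0,"az":0,"fingers":0},
    {"x":1,"y":0,"z":0,"ax":0,"ay":0,"az":0,"fingers":0},
  ],
)

```text
t: 23.3
eef_pos: [0.4874, -0.0962, 0.0907]
tool_rot: [0.0, 0.804, 0.594, -0.0]
contact_force: [-0.8, -1.9, 1.0]
gripper_width: 0.002
grasp_force: 1.0
```

jog_arm(
  rows=[
    {"x":1,"y":0,"z":0,"ax":0,"ay":0,"az":0,"fingers":0},
    {"x":1,"y":0,"z":0,"ax":0,"ay":0,"az":0,"fingers":0},
    {"x":1,"y":0,"z":0,"ax":0,"ay":0,"az":0,"fingers":0},
    {"x":1,"y":0,"z":0,"ax":0,"ay":0,"az":0,"fingers":0},
    {"x":1,"y":0,"z":0,"ax":0,"ay":0,"az":0,"fingers":0},
    {"x":1,"y":0,"z":0,"ax":0,"ay":0,"az":0,"fingers":0},
    {"x":1,"y":0,"z":0,"ax":0,"ay":0,"az":0,"fingers":0},
    {"x":1,"y":0,"z":0,"ax":0,"ay":0,"az":0,"fingers":0},
  ],
)

```text
t: 24.1
eef_pos: [0.4898, -0.0885, 0.0907]
tool_rot: [-0.0, 0.804, 0.595, 0.0]
contact_force: [-1.1, -1.6, 0.8]
gripper_width: 0.0
grasp_force: 0.8
```

jog_arm(
  rows=[
    {"x":1,"y":0,"z":0,"ax":0,"ay":0,"az":0,"fingers":0},
    {"x":1,"y":0,"z":0,"ax":0,"ay":0,"az":0,"fingers":0},
    {"x":1,"y":0,"z":0,"ax":0,"ay":0,"az":0,"fingers":0},
    {"x":0.5,"y":0,"z":0,"ax":0,"ay":0,"az":0,"fingers":0},
    {"x":0.5,"y":0,"z":0,"ax":0,"ay":0,"az":0,"fingers":0},
    {"x":0,"y":0,"z":0,"ax":0,"ay":0,"az":0,"fingers":0},
    {"x":0,"y":0,"z":0,"ax":0,"ay":0,"az":0,"fingers":0},
    {"x":0,"y":0,"z":0,"ax":0,"ay":0,"az":0,"fingers":0},
  ],
)

```text
t: 24.9
eef_pos: [0.4904, -0.0862, 0.0907]
tool_rot: [0.0, 0.804, 0.594, -0.001]
contact_force: [-2.0, -6.2, 2.6]
gripper_width: 0.002
grasp_force: 3.0
```

Run:
```python
from h import *
c=bot.read_camera("wrist")
cv2.imwrite("pics/w7.png",c["pixels"][:,:,::-1])
o=bot.get_obs();print(o["eef_pos"],o["contact_force"])
```

```text
[ 0.49044133 -0.08622596  0.09069773] [-1.82701786 -5.68162156  2.22358596]
```

View pics/w7.png

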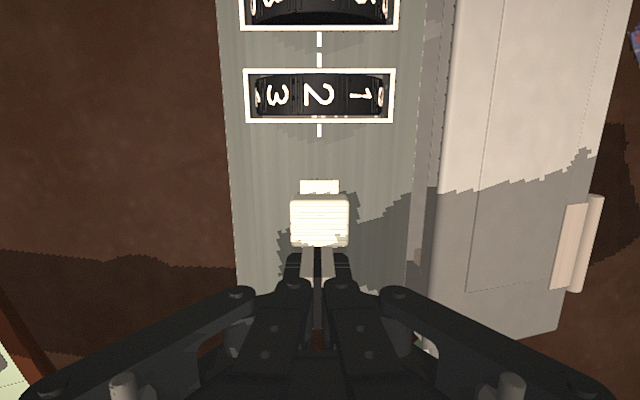

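The slot is fully covered and the lid has risen: its edge stands clear at (430,150). At the stop the push was only about 6 N. I'll back off, rise and check.

jog_arm(
  rows=[
    {"x":-2,"y":0,"z":0,"ax":0,"ay":0,"az":0,"fingers":0},
    {"x":-3,"y":0,"z":0,"ax":0,"ay":0,"az":0,"fingers":0},
    {"x":-2,"y":0,"z":0,"ax":0,"ay":0,"az":0,"fingers":0},
    {"x":0,"y":0,"z":-10,"ax":0,"ay":0,"az":0,"fingers":0},
    {"x":0,"y":0,"z":-20,"ax":0,"ay":0,"az":0,"fingers":0},
    {"x":0,"y":0,"z":-20,"ax":0,"ay":0,"az":0,"fingers":0},
    {"x":0,"y":0,"z":-20,"ax":0,"ay":0,"az":0,"fingers":0},
    {"x":0,"y":0,"z":-10,"ax":0,"ay":0,"az":0,"fingers":0},
  ],
)

```text
t: 25.75
eef_pos: [0.4899, -0.0912, 0.173]
tool_rot: [0.001, 0.804, 0.595, 0.001]
contact_force: [-0.4, -0.4, 0.4]
gripper_width: 0.002
grasp_force: 0.0
```

Run:
```python
from h import *
for i in range(8):c=bot.read_camera("wrist")
a=c["pixels"][:,:,::-1][0:300,180:600]
s=bot.read_camera("scene")["pixels"][130:240,250:450,::-1]
cv2.imwrite("pics/w8.png",np.vstack([a,cv2.resize(s,(420,231))]))
o=bot.get_obs();print(o["eef_pos"],o["contact_force"],o["t"])
```

```text
[ 0.488338   -0.09137835  0.1699019 ] [-0.15503146  0.89338001  0.59982093] 26.2
```

View pics/w8.png

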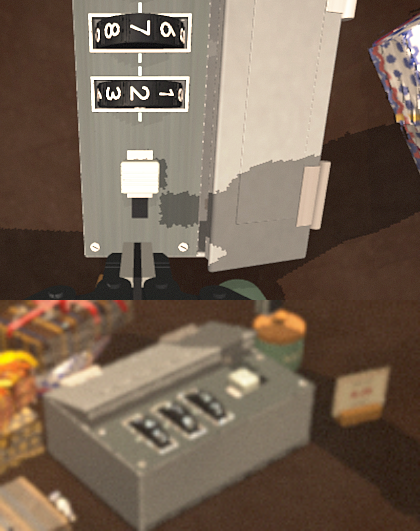

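The catch is home on the left, at (140,178) in the crop. The wheels still read 7 and 2, the lid is up, the neighbours are where they stood and the arm touches nothing.

```bash
python3 -c "
from station import bot
print(bot.hand_in())"
```

```text
the job is handed in; nothing more can be done
None
```

I set the wheels to 4, 7, 2, slid the catch home to the left and the lid sprang up; forces read between moves stayed under about 14 N, nothing nearby was moved, and I handed the job in at about 26 s (no verdict was shown).

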